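# Sort the reamers into their graded holders

### The job

Move the four peg-hole reamers from the pale bench block into the row of four square holders, matching them by size: the smallest reamer into the smallest holder, and so on up to the largest in the largest. Each must end upright, point down its hole with the collar resting on the holder's top, and let go. Leave the glue jar between the rows standing where it is.

Things in the scene. Friction and masses are not known exactly. Their poses are not given: they have to be found in the camera images.
- reamer_smallest: Peg-hole reamer, the smallest of the four: round wooden handle 22 mm thick, flat top 54 mm above the origin; at its foot a brass ferrule (6 to 12 mm up) and a steel collar 34 mm across, 6 mm thick; below, a steel point 8 mm thick, 36 mm long. Origin: on the axis at the collar's underside, z up. Loose, 60 g +-30%. Stands in a hole of the bench block, collar on the block's top.
- reamer_second: Peg-hole reamer, the second smallest: round wooden handle 27 mm thick, flat top 67 mm above the origin; at its foot a brass ferrule (6 to 12 mm up) and a steel collar 37 mm across, 6 mm thick; below, a steel point 8 mm thick, 36 mm long. Origin: on the axis at the collar's underside, z up. Loose, 85 g +-30%. Stands in a hole of the bench block, collar on the block's top.
- reamer_third: Peg-hole reamer, the second largest: round wooden handle 32 mm thick, flat top 80 mm above the origin; at its foot a brass ferrule (6 to 12 mm up) and a steel collar 40 mm across, 6 mm thick; below, a steel point 8 mm thick, 36 mm long. Origin: on the axis at the collar's underside, z up. Loose, 120 g +-30%. Stands in a hole of the bench block, collar on the block's top.
- reamer_largest: Peg-hole reamer, the largest of the four: round wooden handle 37 mm thick, flat top 93 mm above the origin; at its foot a brass ferrule (6 to 12 mm up) and a steel collar 43 mm across, 6 mm thick; below, a steel point 8 mm thick, 36 mm long. Origin: on the axis at the collar's underside, z up. Loose, 160 g +-30%. Stands in a hole of the bench block, collar on the block's top.
- holder_smallest: Fixed square wooden holder, the smallest of the four: 42 x 42 mm, 46 mm tall, an upright 20 mm through hole in the middle of its top, empty at the start. Origin: centre of its underside, 8 mm above the bench (on a plywood rail); hole mouth 46 mm straight above. The four holders stand in one row, 72 mm apart, in any order; y axis along the row, x across it.
- holder_second: Fixed square wooden holder, the second smallest: 49 x 49 mm, 58 mm tall, an upright 20 mm through hole in the middle of its top, empty at the start. Origin: centre of its underside, 8 mm above the bench (on a plywood rail); hole mouth 58 mm straight above. The four holders stand in one row, 72 mm apart, in any order; y axis along the row, x across it.
- holder_third: Fixed square wooden holder, the second largest: 56 x 56 mm, 70 mm tall, an upright 20 mm through hole in the middle of its top, empty at the start. Origin: centre of its underside, 8 mm above the bench (on a plywood rail); hole mouth 70 mm straight above. The four holders stand in one row, 72 mm apart, in any order; y axis along the row, x across it.
- holder_largest: Fixed square wooden holder, the largest of the four: 63 x 63 mm, 82 mm tall, an upright 20 mm through hole in the middle of its top, empty at the start. Origin: centre of its underside, 8 mm above the bench (on a plywood rail); hole mouth 82 mm straight above. The four holders stand in one row, 72 mm apart, in any order; y axis along the row, x across it.
- bench_block: Fixed pale wooden block 56 x 290 mm, 50 mm tall, a row of four 20 mm holes 72 mm apart along it, where the reamers start in any order. Origin: centre of its underside, on the bench; y axis along the row, x across it. It may be nearer to or farther from the robot than the row of holders; the rows are about 165 to 225 mm apart.
- glue_jar: Small closed jar of amber glass with a paper band and black cap, 34 mm across and 45 mm tall, standing on the bench between the two rows. Not to be handled. Origin: centre of its underside. Loose.
Mind the look-alikes: they are no part of the job. What is shaped like the reamer_second but red is not meant. What is shaped like the reamer_third but orange is not meant.

How it is judged (in metres and radians):
At the end, for the whole second after the job is handed in: Each reamer stands in the holder of its own size rank: its axis within 10 mm of the holder's middle, its collar within 4 mm of the holder's top, upright within 0.12 rad (7 degrees), released and at rest (horizontal distance between reamer_smallest and holder_smallest below 0.01 m and z of reamer_smallest in the frame of holder_smallest between 0.042 and 0.05 m and angle between each of reamer_smallest, reamer_second, reamer_third, reamer_largest's own z axis and vertical below 0.12 rad and linear speed of each of reamer_smallest, reamer_second, reamer_third, reamer_largest below 0.02 m/s and angular speed of each of reamer_smallest, reamer_second, reamer_third, reamer_largest below 0.2 rad/s and horizontal distance between reamer_second and holder_second below 0.01 m and z of reamer_second in the frame of holder_second between 0.054 and 0.062 m and horizontal distance between reamer_third and holder_third below 0.01 m and z of reamer_third in the frame of holder_third between 0.066 and 0.074 m and horizontal distance between reamer_largest and holder_largest below 0.01 m and z of reamer_largest in the frame of holder_largest between 0.078 and 0.086 m); the robot touches nothing.
It fails at once if the glue jar is pushed more than 40 mm away or tipped over (distance of glue_jar from where it was at the start of the episode above 0.04 m or angle between glue_jar's own z axis and vertical above 0.6 rad).
It also fails if it takes over 99 s, if anything falls off the work surface, if the arm or the gripper's body presses on something with over 40 N, if the wrist force passes 120 N, or if a joint passes its speed limit or range.

### The arm

A 6-joint arm with a two-finger parallel gripper is mounted at the origin on the work surface. World frame = base frame: x ahead of the robot, y to its left, z up, the work surface at z = 0. Lengths are in mm, angles in rad, forces in N, time in s.
With the tool pointing down it reaches from about 350 to 875 mm from the base axis. Payload 4.2 kg.
Tool frame: the origin (TCP) lies midway between the tips of the shut fingers; the grasp point (between the pads) lies 19 mm behind it (arm.grasp_offset is the distance from the TCP to the grasp point, in mm); z points along the fingers, y is the direction in which the jaws open and shut (so a half turn about z gives the same grasp; the last joint's range is limited). The gripper opens to 85 mm and grips with 20 to 120 N. Pads are 22 mm wide; open, the fingers measure 114 mm over their backs; the gripper's body (76 mm by 85 mm) begins 54 mm behind the grasp point. The pads swing forward as they close: fully open they stand 13 mm farther back than shut.
Start: joints at [1.481, 0.385, 0.008, 0, -1.194, -0.259], TCP at [213.574, 587.355, 231.312] pointing down, gripper open.
Joint ranges: [-3.14, 3.14], [-1.21, 2.06], [-1.07, 1.41], [-3.16, 2.05], [-2.99, -0.16], [-3.1, 3.1]. Speed limits (rad/s): [2.79, 2.79, 3.14, 3.14, 3.14, 3.14].

### API

Orientations are given as a unit quaternion [x, y, z, w].
In Python, from bench import arm gives the robot as it stands.
- The arm moves only by the tool move_arm, never from a script. Its argument "moves" is a list of rows, each an object with "gripper": the gripper's target within -1 to 1 (fully open at 1, half-way at 0, shut at -1); "xyz": the shift along the tool's x, y, z in cm, a list of three; "angular": the turn, a rotation vector about the tool's x, y, z in rad, a list of three. In form: [{"gripper": gripper, "xyz": [dx, dy, dz], "angular": [wx, wy, wz]}, ...]. A call has 1 to 10 rows; each row is the pose to reach, as a shift and turn from the pose commanded when the call began, along the tool's axes at that moment; what a row does not reach only later rows make up. A row lasts 1/8 s, in which the tool goes at most 62.5 mm and 10.7 degrees, less where a joint would pass 70% of its speed; a pose out of reach is approached as far as the arm can. A call with a gripper value outside its range is refused whole. The fingers move at their own pace and stop on an object; the grip force is fixed at half the most. Time passes only in rows, so rows that repeat a pose let the fingers close. It gives the time, the measured TCP pose, the force and the opening at its end, in the units of the state.
- arm.read_state(): the state, without advancing time (a new reading comes with each control period).
- arm.get_image(name): name is "scene" or "top" or "wrist"; returns (picture, depth): 400x640x3 uint8, blue, green, red; 400x640 float32, mm along the optical axis (not along the pixel's ray), 0 where there is no reading.
- arm.get_calibration(name): a dict with "camera_matrix" (3x3 intrinsics, pixels), "R" (3x3) and "t" (3): a world point X has camera coordinates R X + t. Camera axes: x right, y down, z forward; pixel columns grow to the right and rows downward; lengths in mm; the calibration is good to about 2 mm. The wrist camera is an equidistant fisheye: a pixel r from the principal point sees the ray r / f radians off the axis. A picture is of the moment at which its call begins: read the wrist's pose just before it. get_calibration takes no time and is no camera call; for the wrist camera it gives the pose at the moment of the call.
- arm.job_done(): hands the job in, once; it reports no verdict.
The state is a dict: "clock": time; "joints": joint angles; "joint_vel": joint speeds; "joint_efforts": joint torques, N m; "position": TCP position; "ee_rot": TCP orientation; "contact_force": force on the tool from outside, world axes, zero at the start; "wrist_torque": the same for the moment, N m; "gripper_width": finger opening in mm.
Only numpy, scipy, OpenCV 4.12 (cv2) and the standard library are available. Lean on these libraries where they do the work, as an engineer would, in place of code of your own. Each camera call takes 0.05 s, during which the arm holds its last target. There are 200 camera calls.

## Working session

There is one attempt and no reset: what is moved stays moved. The work goes in short steps, Python scripts to look and compute and a tool call to move; the robot and the scene stay as the last step left them, time stands still between calls to the robot, and variables do not carry over. Pictures are saved under pics/ and viewed, about 12 in all and at most 16, crops included, and the job is handed in when it is done.

Besides the shell and the picture viewer there is one more tool, called after ">>>" in YAML: its name, and indented under it one key for each argument. move_arm: Moves the arm, as the interface text tells. Its arguments: {"type":"object","properties":{"moves":{"type":"array","items":{"type":"object","properties":{"gripper":{"type":"number"},"xyz":{"type":"array","items":{"type":"number"}},"angular":{"type":"array","items":{"type":"number"}}}}}},"required":["moves"]}

```bash
ls; mkdir -p pics; python3 - <<'E'
from bench import arm
import cv2,numpy as np
for n in("top","scene"):
    p,d=arm.get_image(n); cv2.imwrite(f"pics/{n}1.png",p); np.save(n+"d.npy",d)
    c=arm.get_calibration(n); print(n,c["camera_matrix"],c["R"],c["t"])
s=arm.read_state(); print(s["clock"],s["position"],s["ee_rot"],s["gripper_width"],arm.grasp_offset)
E
```

```text
pics
top [[493.95954404   0.         325.55568633]
 [  0.         493.95954404 196.25598351]
 [  0.           0.           1.        ]] [[ 0.01722892 -0.99969145 -0.01789341]
 [-0.99391316 -0.01517627 -0.10911607]
 [ 0.10881084  0.01966445 -0.99386795]] [-28.38955553 574.92913201 863.08190582]
scene [[368.31829302   0.         318.01990265]
 [  0.         368.31829302 196.48893219]
 [  0.           0.           1.        ]] [[ 0.63261072  0.77441285  0.00940288]
 [ 0.63935828 -0.51535723 -0.57063817]
 [-0.43706369  0.36700363 -0.82114777]] [-326.13334885 -340.29841523  963.81046421]
0.1 [213.40961246 586.88811923 230.29772808] [ 9.84817296e-01 -1.73591155e-01 -1.15365432e-04  9.96012654e-04] 85.48230749388836 18.700000000000003
```

View pics/top1.png

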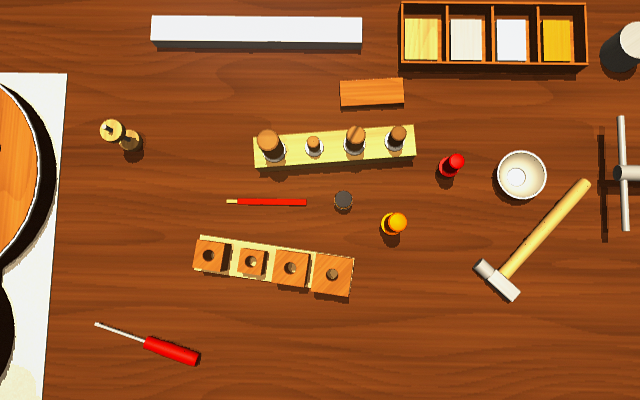

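View pics/scene1.png

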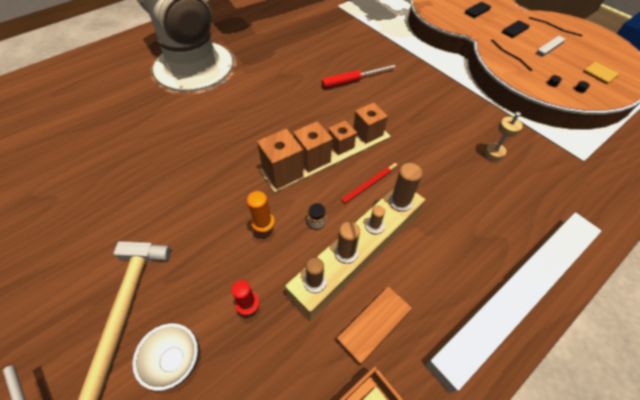

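Candidates in the top view:
- **Reamers on the block:** (268,140), (314,143), (356,137) and (397,135). By size these look like largest, smallest, third and second.
- **Look-alikes:** red (453,165) and orange (394,223), both off the block, so not wanted.
- **Holders:** (209,255), (251,262), (290,268) and (333,274), which look like second, smallest, third and largest.
- **Jar:** (343,200).

Next I'll measure heights and centres from depth.

```bash
cat > h.py <<'E'
import numpy as np,cv2
def cloud(d,c):
    K,R,t=[np.array(c[k]) for k in("camera_matrix","R","t")]
    v,u=np.indices(d.shape)
    P=np.stack([(u-K[0,2])/K[0,0]*d,(v-K[1,2])/K[1,1]*d,d],-1)
    return (P-t)@R
def ray(uv,z,c):
    K,R,t=[np.array(c[k]) for k in("camera_matrix","R","t")]
    r=R.T@np.linalg.inv(K)@[*uv,1]; o=-R.T@t
    return o+r*(z-o[2])/r[2]
E
python3 - <<'E'
from bench import arm
from h import *
c=arm.get_calibration("top"); d=np.load("topd.npy"); X=cloud(d,c); p=cv2.imread("pics/top1.png")
print("table z",np.median(X[300:330,380:450,2]))
its=[("r",268,138),("r",314,141),("r",356,135),("r",398,133),("h",209,255),("h",251,262),("h",290,268),("h",333,274),("jar",343,200),("red",456,160),("or",396,220)]
for k,u,v in its:
    w=np.s_[v-24:v+25,u-24:u+25]; Z=X[w][...,2]; 
    # top height: 
    rr=8 if k!="h" else 18
    zz=Z[24-rr:24+rr+1,24-rr:24+rr+1]
    hh,e=np.histogram(zz[(zz>35)&(zz<170)],bins=np.arange(35,170,3)); 
    if k=="h": z0=e[hh.argmax()]+1.5
    else: z0=np.percentile(zz,90)
    m=(abs(Z-z0)<5).astype(np.uint8)
    n,l,s,ce=cv2.connectedComponentsWithStats(m); i=1+s[1:,4].argmax()
    m=(l==i).astype(np.uint8)
    cs,_=cv2.findContours(m,cv2.RETR_EXTERNAL,2); pts=cs[0].reshape(-1,2)+[u-24,v-24]
    W=np.array([ray(q,z0,c)[:2] for q in pts],np.float32); a=cv2.minAreaRect(W)
    print(k,u,v,"z",round(z0,1),"ctr",np.round(a[0],1),"size",np.round(a[1],1),"ang",round(a[2],1))
m=((abs(X[...,2]-50)<5)).astype(np.uint8); m[:110]=0;m[180:]=0;m[:,:240]=0;m[:,425:]=0
cs,_=cv2.findContours(m,0,2); q=np.vstack([x for x in cs if cv2.contourArea(x)>20]).reshape(-1,2)
print("block",cv2.minAreaRect(np.array([ray(s,50,c)[:2] for s in q],np.float32)))
cv2.imwrite("pics/crop1.png",cv2.resize(p[110:310,180:440],None,fx=3,fy=3)[:600,:780])
E
```

```text
table z -1.7280132985364887
r 268 138 z 141.4 ctr [653.8  73.8] size [34.5 33.9] ang 1.6
r 314 141 z 101.6 ctr [659.4   3.2] size [20.6 18.6] ang 1.1
r 356 135 z 128.5 ctr [666.  -68.1] size [30.  27.8] ang 0.7
r 398 133 z 115.3 ctr [ 673.3 -139.1] size [24.6 25.4] ang 22.9
h 209 255 z 63.5 ctr [466. 181.] size [50.7 49. ] ang 82.4
h 251 262 z 51.5 ctr [456.6 110. ] size [42.7 42.1] ang 82.5
h 290 268 z 75.5 ctr [447.2  38.9] size [56.3 56.1] ang 82.4
h 333 274 z 87.5 ctr [437.8 -32.4] size [62.9 63. ] ang 82.6
jar 343 200 z 45.0 ctr [569.4 -50.5] size [28.6 28.5] ang 0.9
red 456 160 z 101.5 ctr [ 630.3 -238.4] size [23.7 25. ] ang 0.8
or 396 220 z 114.2 ctr [ 525.9 -137.7] size [29.3 29.3] ang 0.9
block ((663.7730102539062, -32.66294860839844), (56.865882873535156, 289.3905029296875), 5.378937721252441)
```

View pics/crop1.png

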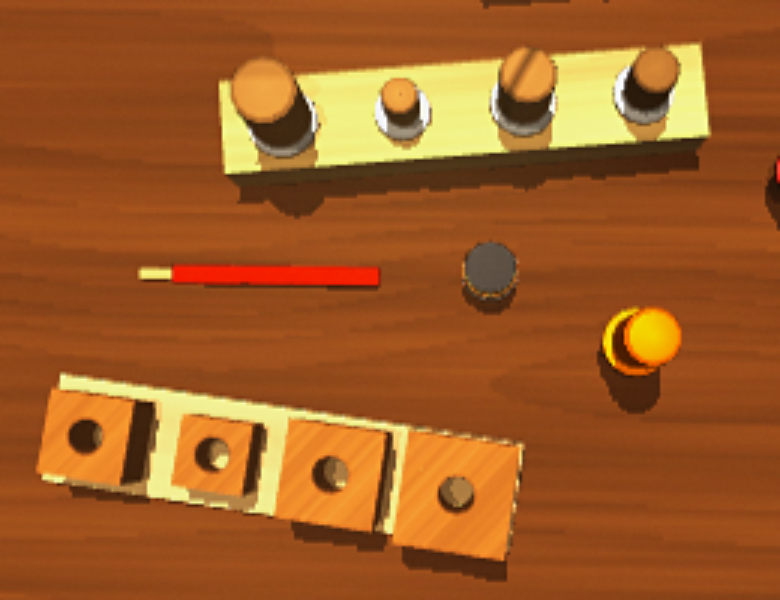

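>>> move_arm:
  moves:
    - {"gripper": 1,"xyz": [61.8,39.6,3],"angular": [0,0,1.2217]}
    - {"gripper": 1,"xyz": [61.8,39.6,3],"angular": [0,0,1.2217]}
    - {"gripper": 1,"xyz": [61.8,39.6,3],"angular": [0,0,1.2217]}
    - {"gripper": 1,"xyz": [61.8,39.6,3],"angular": [0,0,1.2217]}
    - {"gripper": 1,"xyz": [61.8,39.6,3],"angular": [0,0,1.2217]}
    - {"gripper": 1,"xyz": [61.8,39.6,3],"angular": [0,0,1.2217]}
    - {"gripper": 1,"xyz": [61.8,39.6,3],"angular": [0,0,1.2217]}
    - {"gripper": 1,"xyz": [61.8,39.6,3],"angular": [0,0,1.2217]}
    - {"gripper": 1,"xyz": [61.8,39.6,3],"angular": [0,0,1.2217]}
    - {"gripper": 1,"xyz": [61.8,39.6,3],"angular": [0,0,1.2217]}

```text
clock: 1.35
position: [593.4, 89.2, 205.4]
ee_rot: [0.707, -0.707, -0.0, 0.0]
contact_force: [1.4, 0.9, 0.1]
gripper_width: 85.5
```

>>> move_arm:
  moves:
    - {"gripper": 1,"xyz": [0,0,0],"angular": [0,0,0]}
    - {"gripper": 1,"xyz": [0,0,0],"angular": [0,0,0]}
    - {"gripper": 1,"xyz": [0,0,0],"angular": [0,0,0]}

```text
clock: 1.72
position: [592.0, 92.0, 205.9]
ee_rot: [0.708, -0.706, -0.0, 0.0]
contact_force: [0.1, 0.4, 0.6]
gripper_width: 85.3
```

>>> move_arm:
  moves:
    - {"gripper": 1,"xyz": [8.88,-6.74,0.6],"angular": [0,0,0]}
    - {"gripper": 1,"xyz": [8.88,-6.74,0.6],"angular": [0,0,0]}
    - {"gripper": 1,"xyz": [8.88,-6.74,0.6],"angular": [0,0,0]}
    - {"gripper": 1,"xyz": [8.88,-6.74,0.6],"angular": [0,0,0]}
    - {"gripper": 1,"xyz": [8.88,-6.74,0.6],"angular": [0,0,0]}

```text
clock: 2.35
position: [659.4, 3.8, 200.3]
ee_rot: [0.708, -0.706, 0.0, -0.0]
contact_force: [-0.4, 0.7, 0.5]
gripper_width: 85.4
```

```bash
python3 - <<'E'
from bench import arm
import cv2
s=arm.read_state();print(s["position"],s["contact_force"])
p,d=arm.get_image("wrist"); cv2.imwrite("pics/w1.png",p)
c=arm.get_calibration("wrist");print(c)
E
```

```text
[659.44790628   3.80579632 200.33989568] [-0.35080523  0.66149935  0.46086428]
{'camera_matrix': array([[309.70691629,   0.        , 320.84890545],
       [  0.        , 309.70691629, 197.00516215],
       [  0.        ,   0.        ,   1.        ]]), 'R': array([[-9.99992890e-01, -3.55945741e-03, -1.24521175e-03],
       [-3.76627371e-03,  9.59215220e-01,  2.82651687e-01],
       [ 1.88339417e-04,  2.82654367e-01, -9.59221806e-01]]), 't': array([659.90808146, -30.29832406, 349.24234213])}
```

View pics/w1.png

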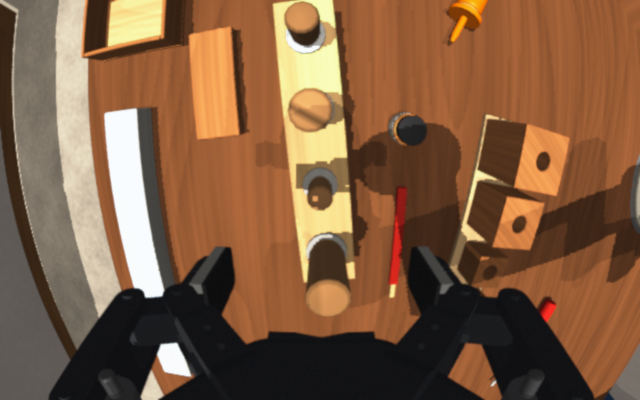

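The close wrist view confirms the choice. The smallest reamer's top is at (320,190), right under the grasp, with the largest at (328,297) and third at (310,110). The red and orange ones stand elsewhere. Descending on the smallest.

>>> move_arm:
  moves:
    - {"gripper": 1,"xyz": [0,0,6],"angular": [0,0,0]}
    - {"gripper": 1,"xyz": [0,0,11],"angular": [0,0,0]}
    - {"gripper": 1,"xyz": [0,0,13.5],"angular": [0,0,0]}
    - {"gripper": 1,"xyz": [0,0,13.5],"angular": [0,0,0]}
    - {"gripper": -1,"xyz": [0,0,13.5],"angular": [0,0,0]}
    - {"gripper": -1,"xyz": [0,0,13.5],"angular": [0,0,0]}
    - {"gripper": -1,"xyz": [0,0,13.5],"angular": [0,0,0]}
    - {"gripper": -1,"xyz": [0,0,13.5],"angular": [0,0,0]}
    - {"gripper": -1,"xyz": [0,0,13.5],"angular": [0,0,0]}
    - {"gripper": -1,"xyz": [0,0,13.5],"angular": [0,0,0]}

```text
clock: 3.65
position: [660.7, 2.3, 66.0]
ee_rot: [0.707, -0.707, 0.001, -0.001]
contact_force: [-0.3, -0.0, 5.2]
gripper_width: 20.4
```

>>> move_arm:
  moves:
    - {"gripper": -1,"xyz": [0,0,-5],"angular": [0,0,0]}
    - {"gripper": -1,"xyz": [0,0,-10],"angular": [0,0,0]}
    - {"gripper": -1,"xyz": [0,0,-14],"angular": [0,0,0]}
    - {"gripper": -1,"xyz": [-2.7,5,-14],"angular": [0,0,0]}
    - {"gripper": -1,"xyz": [-5.4,10,-14],"angular": [0,0,0]}
    - {"gripper": -1,"xyz": [-8,15,-14],"angular": [0,0,0]}
    - {"gripper": -1,"xyz": [-10.68,20.28,-13],"angular": [0,0,0]}
    - {"gripper": -1,"xyz": [-10.68,20.28,-10],"angular": [0,0,0]}
    - {"gripper": -1,"xyz": [-10.68,20.28,-7],"angular": [0,0,0]}
    - {"gripper": -1,"xyz": [-10.68,20.28,-7],"angular": [0,0,0]}

```text
clock: 4.9
position: [455.2, 108.1, 132.7]
ee_rot: [0.707, -0.707, -0.001, 0.003]
contact_force: [0.2, -1.0, -1.0]
gripper_width: 20.3
```

```bash
python3 - <<'E'
from bench import arm
import cv2,numpy as np
s=arm.read_state();print(s["position"],s["contact_force"],s["gripper_width"])
p,d=arm.get_image("wrist"); q,d2=arm.get_image("scene")
cv2.imwrite("pics/w2.png",np.hstack([cv2.resize(p,(640,400))[:,120:520],cv2.resize(q[80:220,240:420],None,fx=400/140,fy=400/140)[:,:400]]))
E
```

```text
[455.16090942 108.05702806 132.69064012] [ 0.15679335 -0.99794754 -0.97696013] 20.311340055765942
```

View pics/w2.png

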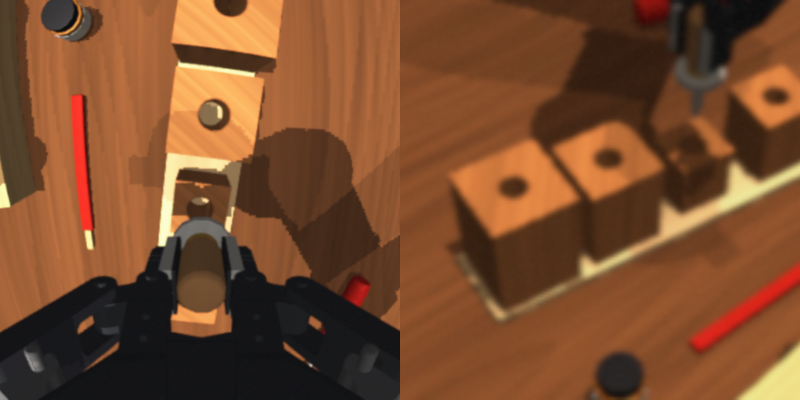

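The smallest reamer hangs upright in the jaws, at (200,265) in the wrist half. Its holder's hole is straight in line at (200,205), so I'll insert it.

>>> move_arm:
  moves:
    - {"gripper": -1,"xyz": [0,0,2.5],"angular": [0,0,0]}
    - {"gripper": -1,"xyz": [0,0,4.5],"angular": [0,0,0]}
    - {"gripper": -1,"xyz": [0,0,6],"angular": [0,0,0]}
    - {"gripper": -1,"xyz": [0,0,6.5],"angular": [0,0,0]}
    - {"gripper": -1,"xyz": [0,0,6.5],"angular": [0,0,0]}
    - {"gripper": -1,"xyz": [0,0,6.5],"angular": [0,0,0]}

```text
clock: 5.75
position: [457.8, 109.3, 70.6]
ee_rot: [0.707, -0.707, 0.0, -0.001]
contact_force: [-0.7, -0.6, 0.3]
gripper_width: 20.3
```

>>> move_arm:
  moves:
    - {"gripper": 1,"xyz": [0,0,0],"angular": [0,0,0]}
    - {"gripper": 1,"xyz": [0,0,0],"angular": [0,0,0]}
    - {"gripper": 1,"xyz": [0,0,0],"angular": [0,0,0]}
    - {"gripper": 1,"xyz": [0,0,0],"angular": [0,0,0]}
    - {"gripper": 1,"xyz": [0,0,0],"angular": [0,0,0]}
    - {"gripper": 1,"xyz": [0,0,-4],"angular": [0,0,0]}
    - {"gripper": 1,"xyz": [0,0,-9],"angular": [0,0,0]}
    - {"gripper": 1,"xyz": [0,0,-13],"angular": [0,0,0]}
    - {"gripper": 1,"xyz": [0,0,-13],"angular": [0,0,0]}
    - {"gripper": 1,"xyz": [0,0,-13],"angular": [0,0,0]}

```text
clock: 7.0
position: [456.5, 108.8, 199.1]
ee_rot: [-0.707, 0.707, 0.0, -0.0]
contact_force: [-1.2, 0.1, -0.2]
gripper_width: 85.2
```

```bash
python3 - <<'E'
from bench import arm
import cv2,numpy as np
s=arm.read_state();print(s["position"],s["contact_force"],s["gripper_width"])
p,d=arm.get_image("wrist"); q,d2=arm.get_image("scene")
cv2.imwrite("pics/w3.png",np.hstack([p[:,120:520],cv2.resize(q[80:220,240:420],None,fx=400/140,fy=400/140)[:,:400]]))
E
```

```text
[456.47432542 108.76616957 199.11272681] [-1.17480601  0.11098667 -0.1869625 ] 85.18269758968435
```

View pics/w3.png

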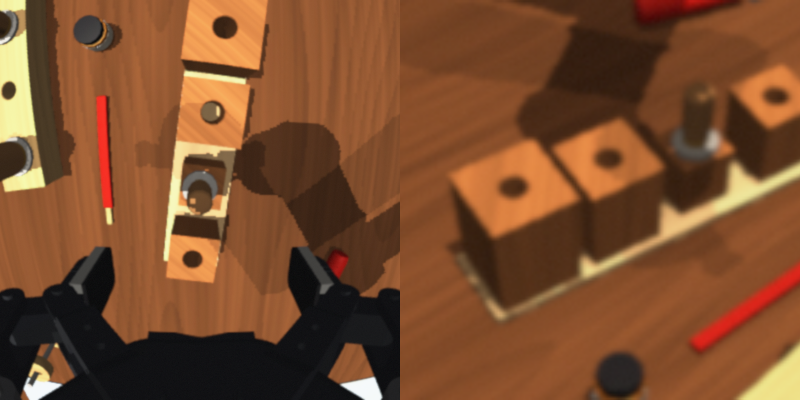

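The smallest reamer is seated and upright with its collar on the holder. Next is the third.

>>> move_arm:
  moves:
    - {"gripper": 1,"xyz": [4.4,-5.2,0],"angular": [0,0,0]}
    - {"gripper": 1,"xyz": [8.8,-10.4,0],"angular": [0,0,0]}
    - {"gripper": 1,"xyz": [13.3,-15.7,0],"angular": [0,0,0]}
    - {"gripper": 1,"xyz": [17.74,-20.95,0],"angular": [0,0,0]}
    - {"gripper": 1,"xyz": [17.74,-20.95,0],"angular": [0,0,0]}
    - {"gripper": 1,"xyz": [17.74,-20.95,0],"angular": [0,0,0]}
    - {"gripper": 1,"xyz": [17.74,-20.95,0],"angular": [0,0,0]}

```text
clock: 7.98
position: [665.8, -68.0, 198.4]
ee_rot: [0.707, -0.707, -0.001, 0.001]
contact_force: [-0.1, -0.7, -0.5]
gripper_width: 85.2
```

>>> move_arm:
  moves:
    - {"gripper": 1,"xyz": [0,0,5],"angular": [0,0,0]}
    - {"gripper": 1,"xyz": [0,0,10],"angular": [0,0,0]}
    - {"gripper": 1,"xyz": [0,0,12],"angular": [0,0,0]}
    - {"gripper": 1,"xyz": [0,0,12],"angular": [0,0,0]}
    - {"gripper": -1,"xyz": [0,0,12],"angular": [0,0,0]}
    - {"gripper": -1,"xyz": [0,0,12],"angular": [0,0,0]}
    - {"gripper": -1,"xyz": [0,0,12],"angular": [0,0,0]}
    - {"gripper": -1,"xyz": [0,0,12],"angular": [0,0,0]}
    - {"gripper": -1,"xyz": [0,0,12],"angular": [0,0,0]}
    - {"gripper": -1,"xyz": [0,0,12],"angular": [0,0,0]}

```text
clock: 9.22
position: [667.5, -68.3, 81.2]
ee_rot: [0.707, -0.707, 0.001, -0.001]
contact_force: [-0.0, 0.8, 5.6]
gripper_width: 30.2
```

>>> move_arm:
  moves:
    - {"gripper": -1,"xyz": [0,0,-5],"angular": [0,0,0]}
    - {"gripper": -1,"xyz": [0,0,-10],"angular": [0,0,0]}
    - {"gripper": -1,"xyz": [0,0,-14],"angular": [0,0,0]}
    - {"gripper": -1,"xyz": [-2.7,5.4,-14],"angular": [0,0,0]}
    - {"gripper": -1,"xyz": [-5.4,10.8,-14],"angular": [0,0,0]}
    - {"gripper": -1,"xyz": [-8,16.4,-14],"angular": [0,0,0]}
    - {"gripper": -1,"xyz": [-10.7,21.88,-13],"angular": [0,0,0]}
    - {"gripper": -1,"xyz": [-10.7,21.88,-10],"angular": [0,0,0]}
    - {"gripper": -1,"xyz": [-10.7,21.88,-8],"angular": [0,0,0]}
    - {"gripper": -1,"xyz": [-10.7,21.88,-8],"angular": [0,0,0]}

```text
clock: 10.48
position: [446.3, 38.1, 158.3]
ee_rot: [0.707, -0.707, -0.001, 0.002]
contact_force: [0.2, -0.3, -0.2]
gripper_width: 30.5
```

```bash
python3 - <<'E'
from bench import arm
import cv2,numpy as np
s=arm.read_state();print(s["position"],s["contact_force"],s["gripper_width"])
p,d=arm.get_image("wrist"); q,d2=arm.get_image("scene")
cv2.imwrite("pics/w4.png",np.hstack([p[:,120:520],cv2.resize(q[80:220,240:420],None,fx=400/140,fy=400/140)[:,:400]]))
E
```

```text
[446.28786019  38.09266572 158.28973395] [ 0.1508307  -0.34730665 -0.23681001] 30.483774728746525
```

View pics/w4.png

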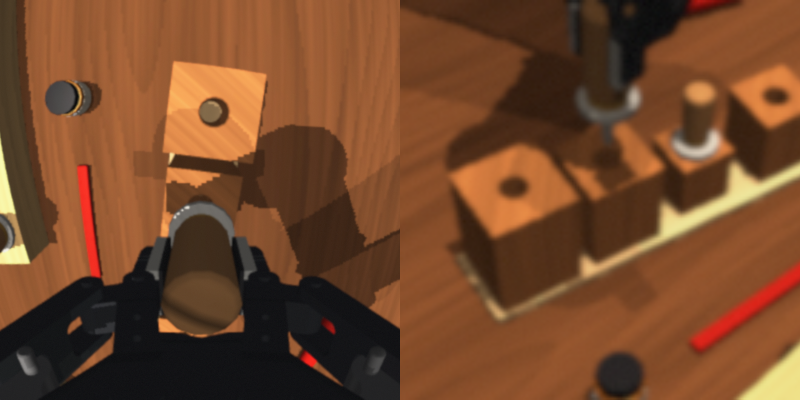

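The third reamer hangs upright over the third holder, with its point by the hole at (605,150) in the right half. Inserting and releasing.

>>> move_arm:
  moves:
    - {"gripper": -1,"xyz": [0,0,2],"angular": [0,0,0]}
    - {"gripper": -1,"xyz": [0,0,4],"angular": [0,0,0]}
    - {"gripper": -1,"xyz": [0,0,5.1],"angular": [0,0,0]}
    - {"gripper": -1,"xyz": [0,0,5.1],"angular": [0,0,0]}
    - {"gripper": -1,"xyz": [0,0,5.1],"angular": [0,0,0]}

```text
clock: 11.2
position: [448.4, 38.7, 109.3]
ee_rot: [0.707, -0.707, 0.0, -0.001]
contact_force: [-0.6, 0.3, -0.9]
gripper_width: 30.6
```

>>> move_arm:
  moves:
    - {"gripper": 1,"xyz": [0,0,0],"angular": [0,0,0]}
    - {"gripper": 1,"xyz": [0,0,0],"angular": [0,0,0]}
    - {"gripper": 1,"xyz": [0,0,0],"angular": [0,0,0]}
    - {"gripper": 1,"xyz": [0,0,0],"angular": [0,0,0]}
    - {"gripper": 1,"xyz": [0,0,0],"angular": [0,0,0]}
    - {"gripper": 1,"xyz": [0,0,-4],"angular": [0,0,0]}
    - {"gripper": 1,"xyz": [0,0,-8],"angular": [0,0,0]}
    - {"gripper": 1,"xyz": [0,0,-11],"angular": [0,0,0]}
    - {"gripper": 1,"xyz": [0,0,-11],"angular": [0,0,0]}
    - {"gripper": 1,"xyz": [0,0,-11],"angular": [0,0,0]}

```text
clock: 12.45
position: [447.2, 38.4, 218.0]
ee_rot: [-0.707, 0.707, 0.0, -0.001]
contact_force: [-0.8, 0.2, 0.7]
gripper_width: 85.5
```

>>> move_arm:
  moves:
    - {"gripper": 1,"xyz": [4.4,-5.6,0],"angular": [0,0,0]}
    - {"gripper": 1,"xyz": [8.8,-11.2,0],"angular": [0,0,0]}
    - {"gripper": 1,"xyz": [13.3,-16.9,0],"angular": [0,0,0]}
    - {"gripper": 1,"xyz": [17.8,-22.6,0],"angular": [0,0,0]}
    - {"gripper": 1,"xyz": [17.8,-22.6,0],"angular": [0,0,0]}
    - {"gripper": 1,"xyz": [17.8,-22.6,4],"angular": [0,0,0]}
    - {"gripper": 1,"xyz": [17.8,-22.6,4],"angular": [0,0,0]}
    - {"gripper": 1,"xyz": [17.8,-22.6,4],"angular": [0,0,0]}

```text
clock: 13.45
position: [674.0, -139.3, 179.0]
ee_rot: [0.708, -0.707, 0.0, 0.0]
contact_force: [-0.5, 0.3, -0.5]
gripper_width: 85.1
```

```bash
python3 - <<'E'
from bench import arm
import cv2,numpy as np
s=arm.read_state();print(s["position"],s["contact_force"],s["gripper_width"])
p,d=arm.get_image("wrist"); q,d2=arm.get_image("scene")
cv2.imwrite("pics/w5.png",np.hstack([p[:,120:520],cv2.resize(q[80:220,240:420],None,fx=400/140,fy=400/140)[:,:400]]))
E
```

```text
[ 674.02082975 -139.30520262  179.01408314] [-0.47988773  0.2964035  -0.4799404 ] 85.1070135656866
```

View pics/w5.png

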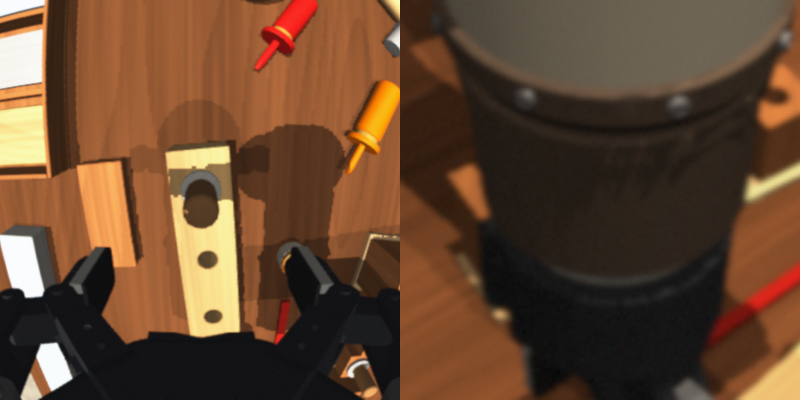

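The second reamer is centred below at (200,205), beside the two emptied holes. The red (285,35) and orange (370,125) look-alikes are well away. Descending.

>>> move_arm:
  moves:
    - {"gripper": 1,"xyz": [0,0,5],"angular": [0,0,0]}
    - {"gripper": 1,"xyz": [0,0,9],"angular": [0,0,0]}
    - {"gripper": 1,"xyz": [0,0,10.7],"angular": [0,0,0]}
    - {"gripper": 1,"xyz": [0,0,10.7],"angular": [0,0,0]}
    - {"gripper": -1,"xyz": [0,0,10.7],"angular": [0,0,0]}
    - {"gripper": -1,"xyz": [0,0,10.7],"angular": [0,0,0]}
    - {"gripper": -1,"xyz": [0,0,10.7],"angular": [0,0,0]}
    - {"gripper": -1,"xyz": [0,0,10.7],"angular": [0,0,0]}
    - {"gripper": -1,"xyz": [0,0,10.7],"angular": [0,0,0]}
    - {"gripper": -1,"xyz": [0,0,10.7],"angular": [0,0,0]}

```text
clock: 14.8
position: [674.6, -139.4, 73.0]
ee_rot: [0.707, -0.707, 0.001, -0.0]
contact_force: [-1.2, -0.2, 6.1]
gripper_width: 25.4
```

>>> move_arm:
  moves:
    - {"gripper": -1,"xyz": [0,0,-5],"angular": [0,0,0]}
    - {"gripper": -1,"xyz": [0,0,-10],"angular": [0,0,0]}
    - {"gripper": -1,"xyz": [0,0,-14],"angular": [0,0,0]}
    - {"gripper": -1,"xyz": [-4.6,3,-14],"angular": [0,0,0]}
    - {"gripper": -1,"xyz": [-9.2,6,-14],"angular": [0,0,0]}
    - {"gripper": -1,"xyz": [-13.8,9,-14],"angular": [0,0,0]}
    - {"gripper": -1,"xyz": [-18.4,12,-14],"angular": [0,0,0]}
    - {"gripper": -1,"xyz": [-23,15,-14],"angular": [0,0,0]}
    - {"gripper": -1,"xyz": [-27.6,18,-14],"angular": [0,0,0]}
    - {"gripper": -1,"xyz": [-32.01,20.73,-14],"angular": [0,0,0]}

```text
clock: 16.05
position: [464.8, 181.8, 211.1]
ee_rot: [0.707, -0.707, -0.0, 0.001]
contact_force: [0.4, 0.7, -1.6]
gripper_width: 25.3
```

>>> move_arm:
  moves:
    - {"gripper": -1,"xyz": [0,0,4],"angular": [0,0,0]}
    - {"gripper": -1,"xyz": [0,0,6.5],"angular": [0,0,0]}
    - {"gripper": -1,"xyz": [0,0,6.5],"angular": [0,0,0]}
    - {"gripper": -1,"xyz": [0,0,6.5],"angular": [0,0,0]}

```text
clock: 16.55
position: [467.1, 180.9, 147.5]
ee_rot: [0.707, -0.707, 0.0, -0.001]
contact_force: [-0.4, -0.3, -0.7]
gripper_width: 25.2
```

```bash
python3 - <<'E'
from bench import arm
import cv2,numpy as np
s=arm.read_state();print(s["position"],s["contact_force"],s["gripper_width"])
p,d=arm.get_image("wrist"); q,d2=arm.get_image("scene")
cv2.imwrite("pics/w6.png",np.hstack([p[:,120:520],cv2.resize(q[80:220,280:420],None,fx=400/140,fy=400/140)[:,:400]]))
E
```

```text
[467.12647799 180.87290452 147.49301435] [-0.3821378  -0.29953819 -0.65253198] 25.240152097314198
```

View pics/w6.png

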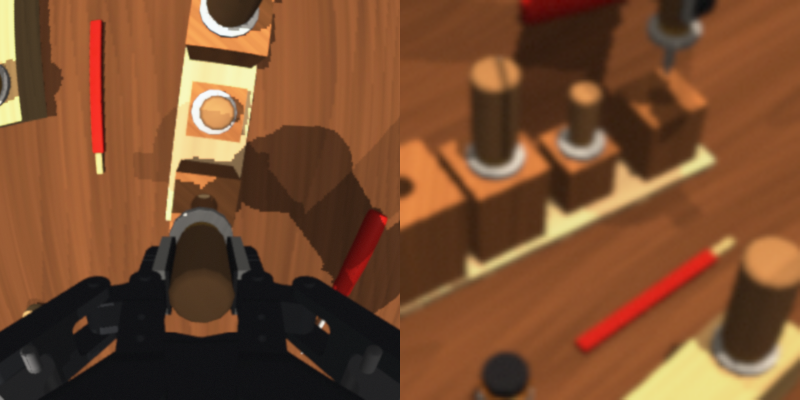

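The second reamer hangs over its holder, with the point above the hole near (668,85). The third and smallest are seated upright. Inserting.

>>> move_arm:
  moves:
    - {"gripper": -1,"xyz": [0,0,2],"angular": [0,0,0]}
    - {"gripper": -1,"xyz": [0,0,4],"angular": [0,0,0]}
    - {"gripper": -1,"xyz": [0,0,5.8],"angular": [0,0,0]}
    - {"gripper": -1,"xyz": [0,0,5.8],"angular": [0,0,0]}
    - {"gripper": -1,"xyz": [0,0,5.8],"angular": [0,0,0]}

```text
clock: 17.27
position: [467.0, 180.9, 89.6]
ee_rot: [0.707, -0.707, 0.0, -0.001]
contact_force: [1.3, 0.0, -0.5]
gripper_width: 25.4
```

>>> move_arm:
  moves:
    - {"gripper": 1,"xyz": [0,0,0],"angular": [0,0,0]}
    - {"gripper": 1,"xyz": [0,0,0],"angular": [0,0,0]}
    - {"gripper": 1,"xyz": [0,0,0],"angular": [0,0,0]}
    - {"gripper": 1,"xyz": [0,0,0],"angular": [0,0,0]}
    - {"gripper": 1,"xyz": [0,0,0],"angular": [0,0,0]}
    - {"gripper": 1,"xyz": [0,0,-4],"angular": [0,0,0]}
    - {"gripper": 1,"xyz": [0,0,-9],"angular": [0,0,0]}
    - {"gripper": 1,"xyz": [0,0,-12.5],"angular": [0,0,0]}
    - {"gripper": 1,"xyz": [0,0,-12.5],"angular": [0,0,0]}
    - {"gripper": 1,"xyz": [0,0,-12.5],"angular": [0,0,0]}

```text
clock: 18.52
position: [466.0, 180.4, 213.1]
ee_rot: [-0.707, 0.707, 0.0, -0.001]
contact_force: [0.7, -0.1, 0.1]
gripper_width: 85.4
```

>>> move_arm:
  moves:
    - {"gripper": 1,"xyz": [2.7,-4.7,0],"angular": [0,0,0]}
    - {"gripper": 1,"xyz": [5.4,-9.4,0],"angular": [0,0,0]}
    - {"gripper": 1,"xyz": [8,-14,0],"angular": [0,0,0]}
    - {"gripper": 1,"xyz": [10.72,-18.78,0],"angular": [0,0,0]}
    - {"gripper": 1,"xyz": [10.72,-18.78,0],"angular": [0,0,0]}
    - {"gripper": 1,"xyz": [10.72,-18.78,2],"angular": [0,0,0]}
    - {"gripper": 1,"xyz": [10.72,-18.78,2],"angular": [0,0,0]}
    - {"gripper": 1,"xyz": [10.72,-18.78,2],"angular": [0,0,0]}

```text
clock: 19.52
position: [654.0, 74.0, 193.9]
ee_rot: [0.708, -0.707, 0.0, 0.0]
contact_force: [0.1, -0.0, 0.6]
gripper_width: 85.5
```

```bash
python3 - <<'E'
from bench import arm
import cv2,numpy as np
s=arm.read_state();print(s["position"],s["contact_force"],s["gripper_width"])
p,d=arm.get_image("wrist"); q,d2=arm.get_image("scene")
cv2.imwrite("pics/w7.png",np.hstack([p[:,120:520],cv2.resize(q[80:220,280:420],None,fx=400/140,fy=400/140)[:,:400]]))
E
```

```text
[653.95653811  73.96239876 193.93993238] [ 0.12548762 -0.03605564  0.58924707] 85.51848458662955
```

View pics/w7.png

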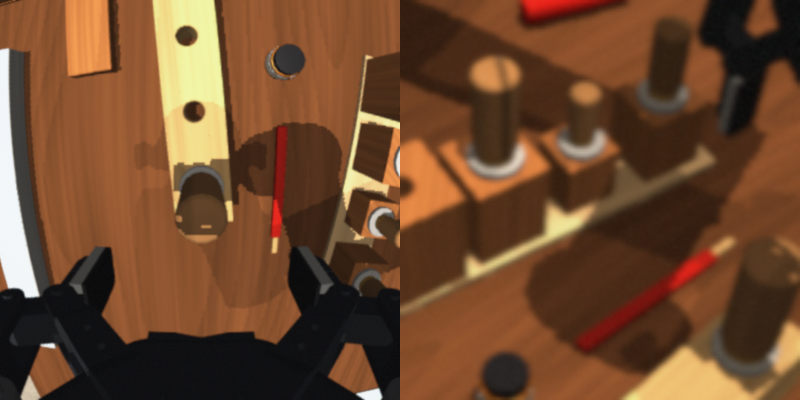

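The largest is centred below at (200,215), and the second is now seated at (668,60). Descending from about 194 to 84.

>>> move_arm:
  moves:
    - {"gripper": 1,"xyz": [0,0,5],"angular": [0,0,0]}
    - {"gripper": 1,"xyz": [0,0,9],"angular": [0,0,0]}
    - {"gripper": 1,"xyz": [0,0,11],"angular": [0,0,0]}
    - {"gripper": 1,"xyz": [0,0,11],"angular": [0,0,0]}
    - {"gripper": -1,"xyz": [0,0,11],"angular": [0,0,0]}
    - {"gripper": -1,"xyz": [0,0,11],"angular": [0,0,0]}
    - {"gripper": -1,"xyz": [0,0,11],"angular": [0,0,0]}
    - {"gripper": -1,"xyz": [0,0,11],"angular": [0,0,0]}
    - {"gripper": -1,"xyz": [0,0,11],"angular": [0,0,0]}
    - {"gripper": -1,"xyz": [0,0,11],"angular": [0,0,0]}

```text
clock: 20.88
position: [655.0, 73.7, 85.3]
ee_rot: [0.707, -0.707, 0.001, -0.001]
contact_force: [-1.3, 1.4, 6.3]
gripper_width: 35.9
```

>>> move_arm:
  moves:
    - {"gripper": -1,"xyz": [0,0,-5],"angular": [0,0,0]}
    - {"gripper": -1,"xyz": [0,0,-10],"angular": [0,0,0]}
    - {"gripper": -1,"xyz": [0,0,-16],"angular": [0,0,0]}
    - {"gripper": -1,"xyz": [2.7,5.4,-16],"angular": [0,0,0]}
    - {"gripper": -1,"xyz": [5.3,10.8,-16],"angular": [0,0,0]}
    - {"gripper": -1,"xyz": [8,16.2,-16],"angular": [0,0,0]}
    - {"gripper": -1,"xyz": [10.62,21.6,-16],"angular": [0,0,0]}
    - {"gripper": -1,"xyz": [10.62,21.6,-13],"angular": [0,0,0]}
    - {"gripper": -1,"xyz": [10.62,21.6,-10],"angular": [0,0,0]}
    - {"gripper": -1,"xyz": [10.62,21.6,-10],"angular": [0,0,0]}

```text
clock: 22.12
position: [436.2, -33.2, 181.7]
ee_rot: [-0.707, 0.707, 0.002, -0.003]
contact_force: [1.1, -0.4, -1.1]
gripper_width: 35.6
```

```bash
python3 - <<'E'
from bench import arm
import cv2,numpy as np
s=arm.read_state();print(s["position"],s["contact_force"],s["gripper_width"])
p,d=arm.get_image("wrist"); q,d2=arm.get_image("scene")
cv2.imwrite("pics/w8.png",np.hstack([p[:,120:520],cv2.resize(q[60:200,240:380],None,fx=400/140,fy=400/140)[:,:400]]))
E
```

```text
[436.19482245 -33.24765436 181.74801088] [ 1.0635535  -0.3691049  -1.09134728] 35.61646474567985
```

View pics/w8.png

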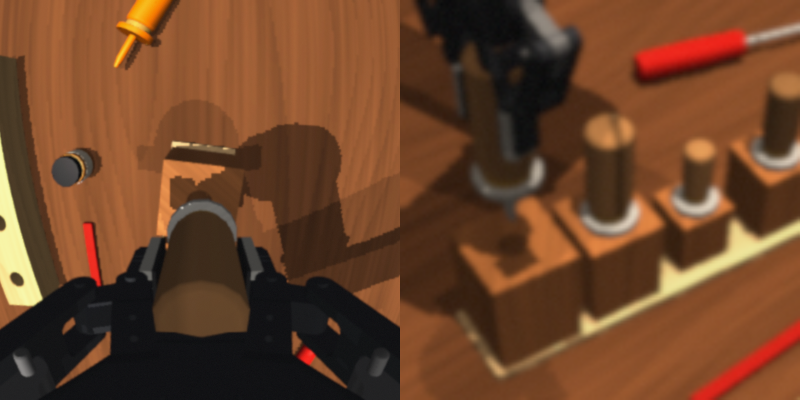

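The largest hangs upright over its holder, with the point over the hole near (515,220). The other three are seated and the jar is standing. Inserting.

>>> move_arm:
  moves:
    - {"gripper": -1,"xyz": [0,0,2],"angular": [0,0,0]}
    - {"gripper": -1,"xyz": [0,0,4],"angular": [0,0,0]}
    - {"gripper": -1,"xyz": [0,0,5.9],"angular": [0,0,0]}
    - {"gripper": -1,"xyz": [0,0,5.9],"angular": [0,0,0]}
    - {"gripper": -1,"xyz": [0,0,5.9],"angular": [0,0,0]}

```text
clock: 22.85
position: [439.4, -32.4, 125.7]
ee_rot: [0.707, -0.707, 0.001, -0.001]
contact_force: [-0.9, 0.5, -2.5]
gripper_width: 35.5
```

>>> move_arm:
  moves:
    - {"gripper": 1,"xyz": [0,0,0],"angular": [0,0,0]}
    - {"gripper": 1,"xyz": [0,0,0],"angular": [0,0,0]}
    - {"gripper": 1,"xyz": [0,0,0],"angular": [0,0,0]}
    - {"gripper": 1,"xyz": [0,0,0],"angular": [0,0,0]}
    - {"gripper": 1,"xyz": [0,0,0],"angular": [0,0,0]}
    - {"gripper": 1,"xyz": [0,0,-4],"angular": [0,0,0]}
    - {"gripper": 1,"xyz": [0,0,-9],"angular": [0,0,0]}
    - {"gripper": 1,"xyz": [0,0,-14],"angular": [0,0,0]}
    - {"gripper": 1,"xyz": [0,0,-14],"angular": [0,0,0]}
    - {"gripper": 1,"xyz": [0,0,-14],"angular": [0,0,0]}

```text
clock: 24.1
position: [437.8, -32.7, 264.1]
ee_rot: [0.707, -0.707, -0.001, 0.0]
contact_force: [0.8, -0.2, -0.5]
gripper_width: 85.5
```

>>> move_arm:
  moves:
    - {"gripper": 1,"xyz": [6,0,0],"angular": [0,0,0]}
    - {"gripper": 1,"xyz": [12,0,0],"angular": [0,0,0]}
    - {"gripper": 1,"xyz": [18,0,0],"angular": [0,0,0]}
    - {"gripper": 1,"xyz": [24,0,0],"angular": [0,0,0]}
    - {"gripper": 1,"xyz": [30,0,0],"angular": [0,0,0]}
    - {"gripper": 1,"xyz": [30,0,0],"angular": [0,0,0]}
    - {"gripper": 1,"xyz": [30,0,0],"angular": [0,0,0]}
    - {"gripper": 1,"xyz": [30,0,0],"angular": [0,0,0]}

```text
clock: 25.1
position: [438.4, -331.5, 264.3]
ee_rot: [0.708, -0.706, -0.001, 0.0]
contact_force: [0.2, 0.3, 0.3]
gripper_width: 85.6
```

```bash
python3 - <<'E'
from bench import arm
from h import *
c=arm.get_calibration("top"); p,d=arm.get_image("top"); q,_=arm.get_image("scene"); X=cloud(d,c)
H={"second":([466,181],66,67),"smallest":([456.6,110],54,54),"third":([447.2,38.9],78,80),"largest":([437.8,-32.4],90,93),"jar":([569.4,-50.5],0,45)}
for n,(xy,b,h) in H.items():
    z=b+h-2
    m=((abs(X[...,2]-z)<5)&(np.hypot(X[...,0]-xy[0],X[...,1]-xy[1])<30)).astype(np.uint8)
    cs,_=cv2.findContours(m,0,2); k=max(cs,key=cv2.contourArea).reshape(-1,2)
    W=np.array([ray(s,z,c)[:2] for s in k],np.float32); a=cv2.minAreaRect(W)
    print(n,"off",np.round(np.array(a[0])-xy,1),"size",np.round(a[1],1),"z",np.median(X[...,2][m>0]).round(1),"exp",z)
cv2.imwrite("pics/end.png",np.hstack([cv2.resize(p[170:310,170:370],None,fx=2,fy=2),cv2.resize(q[70:210,230:430],None,fx=2,fy=2)]))
E
```

```text
second off [ 1.9 -1.9] size [23.7 25.7] z 129.2 exp 131
smallest off [ 1.8 -0.3] size [19.6 19.7] z 104.1 exp 106
third off [ 2.1 -0.9] size [28.9 29.2] z 154.0 exp 156
largest off [2.8 2.1] size [34.7 34.1] z 179.2 exp 181
jar off [0.2 0. ] size [28.7 28.5] z 43.2 exp 43
```

View pics/end.png

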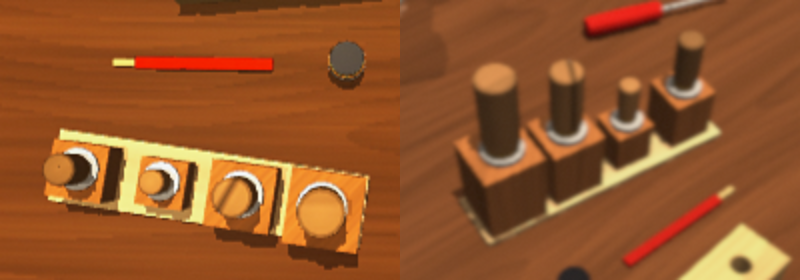

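All four stand upright, within about 3.5 mm of centre, at the right heights (about 2 mm low, the same bias as the bench reading), and the jar hasn't moved. Handing in.

```bash
python3 -c "
from bench import arm
print(arm.job_done())"
```

```text
the job is handed in; nothing more can be done
None
```

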